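# Clamp a soft soldering block with the click dial

### The arm

A 6-joint arm with a two-finger parallel gripper is mounted at the origin on a cart in front of the work surface, level with it; the furniture and walls round the work are solid. World frame = base frame: x ahead of the robot, y to its left, z up, the work surface at z = 0. Lengths are in m, angles in degrees, forces in N, time in s.
With the tool pointing down it reaches from about 0.375 to 0.975 m from the base axis. Payload 3.8 kg.
Tool frame: the origin (TCP) lies midway between the tips of the shut fingers; the grasp point (between the pads) lies 19 mm behind it (r.hold_point_z is the distance from the TCP to the grasp point, in m); z points along the fingers, y is the line along which they close (so a half turn about z gives the same grasp; the last joint's range is limited). The gripper opens to 88 mm and grips with 3 to 60 N. Pads are 18 mm wide; open, the fingers measure 123 mm over their backs; the gripper's body (75 mm by 187 mm) begins 45 mm behind the grasp point.
Start: joints at [68.589, 15.12, 91.902, -0, 72.978, -2.114], TCP at [0.223, 0.637, 0.215] pointing down, gripper open.
Joint ranges: [-150.88, 150.88], [-54.13, 125.18], [17.81, 147.31], [-75.09, 255.09], [0, 152.58], [-146.25, 146.25]. Speed limits (degrees/s): [147.25, 147.25, 180, 180, 180, 180].

### API

Orientations are given as a 3x3 rotation matrix whose columns are the frame's x, y, z axes.
In Python, from station import r gives the robot as it stands.
- The arm moves only by the tool jog_arm, never from a script. Its argument "moves" is a list of rows, each a list of 3 entries, a list of its own where there are three numbers: the turn, a rotation vector about the tool's x, y, z in degrees, then the shift along the tool's x, y, z in mm, then the opening, from 0 (shut) to 1 (fully open). In form: [[[wx, wy, wz], [tx, ty, tz], fingers], ...]. A call has 1 to 12 rows; each row is the pose to reach, as a shift and turn from the pose commanded when the call began, along the tool's axes at that moment; what a row does not reach only later rows make up. A row lasts 1/12 s, in which the tool goes at most 41.7 mm and 7.16 degrees, less where a joint would pass 70% of its speed; a pose out of reach is approached as far as the arm can. A call with a gripper value outside its range is refused whole. The fingers move at their own pace and stop on an object; the grip force is fixed at half the most. Time passes only in rows, so rows that repeat a pose let the fingers close. It gives the time, the measured TCP pose, the force, the opening and the grip force at its end, in the units of the state.
- r.state(): the state, without advancing time (a new reading comes with each control period).
- r.capture(name): name is "side" or "top"; returns a dict with "color" (480x640x3 uint8, blue, green, red), "camera_matrix" (3x3 intrinsics, pixels), "world_to_cam" (4x4, takes a point from world to camera coordinates). Camera axes: x right, y up, looking along -z (the intrinsics and any distortion apply to the point x, -y, -z); pixel columns grow to the right and rows downward; lengths in m; the calibration is good to about 2 mm. A picture is of the moment at which its call begins. There is no depth.
- r.hand_in(): hands the job in; it is judged then, once.
The state is a dict: "time_s": time; "joints": joint angles; "joint_vel": joint speeds; "joint_efforts": joint torques, N m; "tcp_pos": TCP position; "eef_rot": TCP orientation; "force": force on the tool from outside, world axes, zero at the start; "moment": the same for the moment, N m; "opening": finger opening in m; "grasp_force": force on a finger pad.
Only numpy, scipy, OpenCV 4.12 (cv2) and the standard library are available. Lean on these libraries where they do the work, as an engineer would, in place of code of your own. Each camera call takes 0.05 s, during which the arm holds its last target. There are 200 camera calls.

### The job

Lay the pale pumice block flat on the bed of the blue click clamp, lengthwise between its two jaws, and let go of it. Turn the clamp's round dial clockwise, click by click, until you feel the sprung jaw has pushed the block against the fixed jaw and begins to bear on it, then give it three clicks more and take your hand away. The block is soft: do not over-tighten it, and leave the other things where they are.

Things in the scene. Friction and masses are not known exactly. Their poses are not given: they have to be found in the camera images.
- clamp: Blue and grey click clamp fixed to the bench; grey bed plate 66 x 256 mm, top z = 8 mm, long along y. Origin: underside of the bed; z up. Fixed jaw at the -y end: face in the plane y = -75 mm, looking to +y, top z = 38 mm. Work lies on the bed against that face, centred on x = 0; the bay's sides are open. Blue housing with the dial: y = 71 to 155 mm, top z = 44 mm.
- bed_end (a point): Foot of the fixed jaw's face on the bed's top surface (z = 8 mm), x = 0. Axes as the clamp's; the free bay runs from here along +y and is 82 to 102 mm long at the start. Behind the clamp a wooden drawer chest, taller than the hand's fingers, begins at world x = 0.64 m (y = -0.1 to 0.27 m): keep hand and arm clear of it.
- jaw: Moving jaw: dark carriage 54 x 12 x 30 mm with a cork-faced pad ahead of it on a 1.0 N/mm spring (20 mm travel) and a screwed foot. Origin: foot of the carriage's side facing the fixed jaw; in the clamp frame y = 55 mm at dial 0, moving to -y 12 mm per rad (3.14 mm a click). The pad (40 mm wide, z = 11 to 38 mm) has its face 28 to 44 mm ahead of the origin, varying and not measured.
- dial (a joint): Dial turn in rad, growing clockwise from above, which closes the jaw; 0 open, stop at 4.6, starts at 0 or one click on. Clicks (detents) at whole multiples of 0.2618; click torque 0.23 to 0.29 N m x sin(24 x reading), friction 0.01. Once the block is held against the fixed jaw each click adds 3.1 N and 0.038 N m; sliding the loose block takes under 1.5 N. Clicks hold when let go.
- dial_grip (a point): On the dial's vertical axis (clamp x = 0, y = 113 mm), at the height to grip, 68 mm above the bench. The dial is a black knurled round knob of 48 mm diameter, gripped between z = 52 and 79 mm above the bench (a flange of 56 mm diameter lies below that); silvery top with a red pointer line.
- pumice_block: Pale yellow pumice block, 47 (x) x 76 (y) x 33 (z) mm, about 0.1 kg, lying loose on the bench. Origin: centre of its underside.
- charcoal_block: Black charcoal block, 66 x 101 x 33 mm, loose bystander; origin at the centre of its underside.
- loupe: Small black eye loupe, 35 x 35 x 26 mm, loose bystander.
Not all that is in view belongs to the job. There is more than one size of the pumice_block; the one meant has the size given above.

How it is judged (in metres and radians):
On the way, in this order (a step that is already met when the one before it is completed fails the run):
1. the pumice block lies flat on the clamp's bed, lengthwise between the jaws, released (z of pumice_block in the frame of clamp between 0.005 and 0.012 m and x of pumice_block in the frame of clamp between -0.015 and 0.015 m and y of pumice_block in the frame of clamp between -0.045 and -0.005 m and angle between pumice_block's own z axis and vertical below 0.1 rad and contact force between the fingers and pumice_block below 0.1 N), for 0.2 s.
2. the sprung jaw bears on the block (contact force between jaw and pumice_block above 2 N), for 0.1 s.
At the end, for the whole second after the job is handed in: The pumice block lies flat on the bed (within 15 mm of the bed's centre line, square to the jaws within 0.12 rad), against the fixed jaw (within 5 mm), the moving jaw presses on it with 7.5 to 14.5 N (three clicks after first bearing give 9 to 13 N), and the dial is at rest and let go (contact force between jaw and pumice_block between 7.5 and 14.5 N and z of pumice_block in the frame of clamp between 0.005 and 0.012 m and x of pumice_block in the frame of clamp between -0.015 and 0.015 m and y of pumice_block in the frame of clamp between -0.042 and -0.032 m and angle between the y axis of pumice_block and the y axis of clamp, either way round below 0.12 rad and angle between pumice_block's own z axis and vertical below 0.1 rad and velocity of joint dial between -0.05 and 0.05 rad/s); the robot touches nothing.
It fails at once if the jaw crushes the soft block (more than 18 N) (contact force between jaw and pumice_block above 18 N).
It fails at once if a bystander is moved by more than 30 mm (distance of any of charcoal_block, loupe from where it was at the start of the episode above 0.03 m).
It also fails if it takes over 72 s, if anything falls off the work surface, if the arm or the gripper's body presses on something with over 40 N, if the wrist force passes 120 N, or if a joint passes its speed limit or range.

## Working session

There is one attempt and no reset: what is moved stays moved. The work goes in short steps, Python scripts to look and compute and a tool call to move; the robot and the scene stay as the last step left them, time stands still between calls to the robot, and variables do not carry over. Pictures are saved under pics/ and viewed, at most 10 in all, crops included, and the job is handed in when it is done.

Besides the shell and the picture viewer there is one more tool, called after ">>>" as name([rows], argument=value, ...), one row to a line, values as JSON. jog_arm: Moves the arm, as the interface text tells. Its arguments: {"type":"object","properties":{"moves":{"type":"array","items":{"type":"array"}}},"required":["moves"]}

```bash
mkdir -p pics; ls; python3 - <<'E'
from station import r
import cv2
for n in("side","top"):
    c=r.capture(n); cv2.imwrite(f"pics/{n}0.png",c["color"]); print(n,c["camera_matrix"].tolist(),c["world_to_cam"].round(4).tolist(),[k for k in c])
s=r.state(); print(s, r.hold_point_z)
E
```

```text
pics
side [[507.90544394891356, 0.0, 310.3953985549844], [0.0, 507.90544394891356, 232.16961322915319], [0.0, 0.0, 1.0]] [[0.8847, -0.4661, 0.0013, -0.4798], [0.2746, 0.5233, 0.8067, -0.1432], [-0.3767, -0.7133, 0.591, -0.9489], [0.0, 0.0, 0.0, 1.0]] ['color', 'camera_matrix', 'world_to_cam']
top [[477.5196461129135, 0.0, 318.2962227011638], [0.0, 477.5196461129135, 244.06540267174353], [0.0, 0.0, 1.0]] [[-0.0229, -0.9997, 0.0034, -0.0774], [0.9865, -0.0221, 0.162, -0.5169], [-0.1619, 0.0071, 0.9868, -1.1739], [0.0, 0.0, 0.0, 1.0]] ['color', 'camera_matrix', 'world_to_cam']
{'time_s': 0.1, 'joints': array([ 6.85882532e+01,  1.51635907e+01,  9.19711392e+01, -3.09667538e-03,
        7.29760424e+01, -2.11476410e+00]), 'joint_vel': array([-0.11445232, -0.02093882, -0.15704634,  0.08831031,  0.07492492,
       -0.00966827]), 'joint_efforts': array([-7.35629328e-04, -5.03626227e+01, -3.58070362e+01,  7.29691191e-02,
        2.34635978e-02, -4.31285548e-05]), 'tcp_pos': array([0.22284777, 0.6364525 , 0.21384884]), 'eef_rot': array([[-9.43823595e-01,  3.30449073e-01, -6.57687765e-04],
       [ 3.30449727e-01,  9.43821842e-01, -1.81876906e-03],
       [ 1.97295274e-05, -1.93392990e-03, -9.99998130e-01]]), 'force': array([0.45837198, 0.46721827, 0.13187132]), 'moment': array([ 0.00024485, -0.00197521, -0.00653893]), 'grasp_force': 0.0, 'opening': 0.08784094566029456} 0.0187
```

View pics/top0.png

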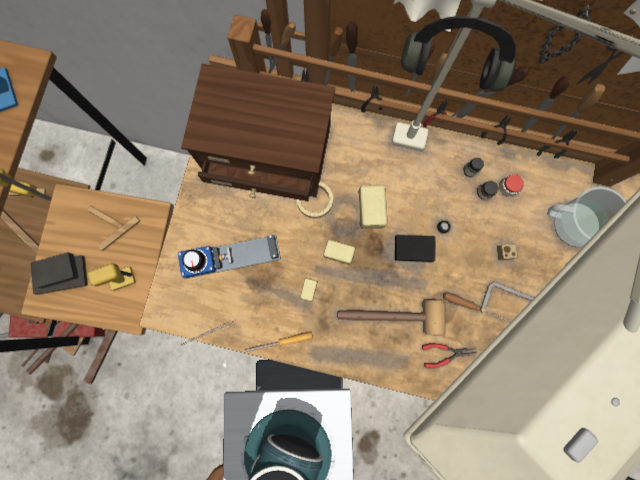

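View pics/side0.png

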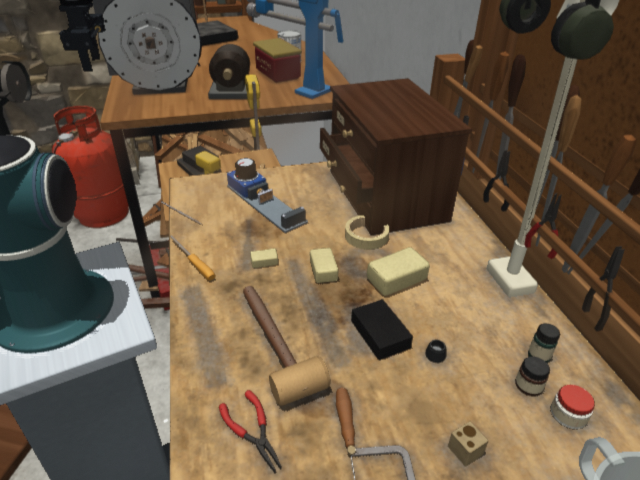

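The top view shows three pale blocks: large (373,206), middle (339,252) and small (309,290). The clamp is at about (230,255), with the dial at (194,262) and the fixed jaw at (275,247). Next I measure all of them.

```bash
cat > h.py <<'E'
import numpy as np, cv2
from station import r
def ray(c,px,z):
    K=c["camera_matrix"];T=c["world_to_cam"];px=np.atleast_2d(px).astype(float)
    d=np.c_[(px[:,0]-K[0,2])/K[0,0],-(px[:,1]-K[1,2])/K[1,1],-np.ones(len(px))]@T[:3,:3]
    o=-T[:3,:3].T@T[:3,3]
    return o+d*((z-o[2])/d[:,2])[:,None]
def proj(c,P):
    T=c["world_to_cam"];q=np.atleast_2d(P)@T[:3,:3].T+T[:3,3];K=c["camera_matrix"]
    return np.c_[K[0,0]*q[:,0]/-q[:,2]+K[0,2],K[1,1]*-q[:,1]/-q[:,2]+K[1,2]]
def blobs(m,amin=60):
    cs,_=cv2.findContours(m.astype(np.uint8),cv2.RETR_EXTERNAL,cv2.CHAIN_APPROX_NONE)
    return [k[:,0,:] for k in cs if cv2.contourArea(k)>amin]
def rect(c,k,z):
    p=ray(c,k,z)[:,:2]*1000
    (x,y),(w,h),a=cv2.minAreaRect(p.astype(np.float32))
    if w<h: w,h,a=h,w,a+90
    return np.round([x,y,w,h,(a+90)%180-90],1) # long-axis angle from world x
E
python3 - <<'E'
from h import *
c=r.capture("top");I=c["color"];H=cv2.cvtColor(I,cv2.COLOR_BGR2HSV)
for p in((373,206),(339,252),(309,290),(345,262),(236,257),(270,252),(186,272),(277,238)): print(p,H[p[1],p[0]],end=' ')
print()
m=cv2.inRange(H,(20,40,150),(35,140,255))
m[:, :290]=0
for k in blobs(m): print("pale",k.mean(0).round(),[rect(c,k,z) for z in(0.033,)],len(k))
b=cv2.inRange(H,(100,110,60),(125,255,255))
for k in blobs(b): print("blue",k.mean(0).round(),rect(c,k,.044))
C=cv2.resize(I[225:305,165:360],None,fx=4,fy=4,interpolation=cv2.INTER_CUBIC); cv2.imwrite("pics/crop1.png",C)
E
```

```text
(373, 206) [ 25  72 229] (339, 252) [ 26  71 233] (309, 290) [ 26  74 232] (345, 262) [ 23  76 131] (236, 257) [102  20 166] (270, 252) [103  21 109] (186, 272) [108 167 176] (277, 238) [ 17 108 204] 
pale [626. 462.] [array([ -28.4, -815.5,  123.2,   38.3,  -45.5])] 117
pale [308. 289.] [array([401.4, -61. ,  53.8,  32. , -15.3])] 60
pale [339. 251.] [array([ 497.9, -141.5,   74.5,   45.4,   71.9])] 82
pale [535. 345.] [array([ 223.6, -712.4,  890.1,  318.5,  -47.4])] 1232
pale [373. 205.] [array([ 616.5, -234.6,  108. ,   64.3,    0.8])] 121
pale [318. 203.] [array([628.8, -87.7,  96.3,  73.4, -53.9])] 132
pale [562.  13.] [array([1155.4, -784.3,  220.8,    8.3,   66.3])] 155
blue [196. 263.] [477.3 219.7  86.4  66.  -79.7]
blue [ 5. 90.] [956.7 732.9 120.9  42.3   4.8]
```

View pics/crop1.png

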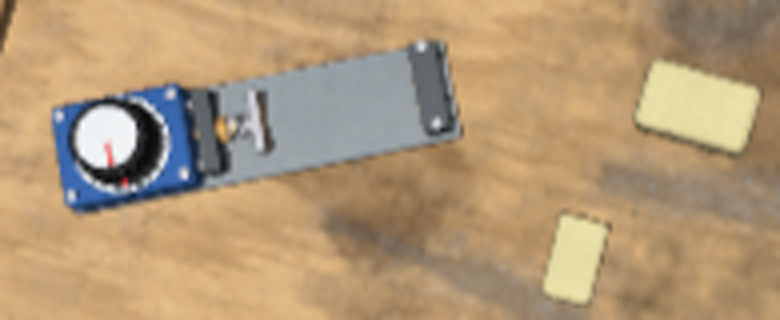

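Three pale blocks: large (373,205) at 108x64 mm, middle (339,251) at 75x45 mm, and small (308,289) at 54x32 mm. The middle one fits 76x47. The crop confirms this block at (700,105) and shows the clamp with its fixed jaw at the right (435,88), the pad at (262,120) and the dial at (110,140). Next I refine the clamp and cross-check it with the side view.

```bash
python3 - <<'E'
from h import *
from scipy.optimize import least_squares
c=r.capture("top");s=r.capture("side");I=c["color"];H=cv2.cvtColor(I,cv2.COLOR_BGR2HSV)
# bed edges
g=cv2.inRange(H,(90,8,60),(120,70,230)); g[:, :214]=0; g[:,290:]=0; g[:225]=0; g[285:]=0
ks=blobs(g,100)
for k in ks: print("grey",k.mean(0).round(),rect(c,k,.008),len(k))
k=max(ks,key=len); P=ray(c,k,.008)[:,:2]*1000
u=np.array([-.17,.985]);n=np.array([u[1],-u[0]])
for it in range(3):
  t=P@u;d=P@n;mid=(d.max()+d.min())/2
  sel=(t>np.percentile(t,15))&(t<np.percentile(t,70))
  out=[]
  for sg in(1,-1):
    e=sel&(sg*(d-mid)>20)
    vx,vy,x0,y0=cv2.fitLine(P[e].astype(np.float32),cv2.DIST_HUBER,0,.01,.01).ravel()
    if vy<0: vx,vy=-vx,-vy
    out.append((vx,vy,n@[x0,y0],e.sum()))
  u=np.mean([o[:2] for o in out],0);u/=np.linalg.norm(u);n=np.array([u[1],-u[0]])
print("edges",out,"u",u,np.degrees(np.arctan2(u[1],u[0])))
# silver dial top both views: triangulate
def silver(cc,box):
    x0,x1,y0,y1=box;h=cv2.cvtColor(cc["color"],cv2.COLOR_BGR2HSV)
    m=cv2.inRange(h,(0,0,165),(179,60,255))|cv2.inRange(h,(0,90,120),(8,255,255))|cv2.inRange(h,(170,90,120),(179,255,255))
    z=np.zeros_like(m);z[y0:y1,x0:x1]=m[y0:y1,x0:x1]
    b=max(blobs(z,20),key=cv2.contourArea);e=cv2.fitEllipse(b);return e
et=silver(c,(180,205,245,275));es=silver(s,(225,270,145,180));print(et,es)
f=lambda X:np.r_[proj(c,X)[0]-et[0],proj(s,X)[0]-es[0]]
q=least_squares(f,[.48,.22,.08]);print("dial",q.x,q.fun)
# block in side view
hs=cv2.cvtColor(s["color"],cv2.COLOR_BGR2HSV)
for p,z in (((.4979,-.1415),.033),((.477,.2197),.044)): print(proj(s,[*p,z]))
C=cv2.resize(s["color"][140:290,210:350],None,fx=5,fy=4,interpolation=cv2.INTER_CUBIC)
E
```

```text
grey [245. 254.] [500.7 102.4 170.7  64.  -79.4] 171
edges [(np.float32(-0.18175176), np.float32(0.98334444), np.float32(540.9041), np.int64(46)), (np.float32(-0.17927061), np.float32(0.9837998), np.float32(480.5903), np.int64(47))] u [-0.18051131  0.9835729 ] 100.39954
((191.0716094970703, 258.819091796875), (13.944669723510742, 15.05630874633789), 45.49393081665039) ((244.72923278808594, 161.7996063232422), (6.683639049530029, 13.334745407104492), 86.3488998413086)
dial [0.47873315 0.22318392 0.08270816] [-0.00697951  0.02317311  0.02389562 -0.00340757]
[[323.73720488 259.13291067]]
[[245.79891531 176.42056608]]
```

```bash
python3 - <<'E'
from h import *
c=r.capture("top");I=c["color"]
a=np.radians(100.4);u=np.array([np.cos(a),np.sin(a)]);n=np.array([u[1],-u[0]])
q=lambda x,y:(165+(x+.5)/4-.5,225+(y+.5)/4-.5)
for nm,p,z in(("jawface top corners",[q(412,47),q(428,133)],.038),("bed far corner",[q(462,137)],.008),("jaw pad face",[q(266,93),q(271,150)],.038),("housing corners",[q(53,108),q(75,210),q(180,86),q(203,186)],.044)):
    P=ray(c,p,z)[:,:2]*1000; print(nm,[(round(float(x@u),1),round(float(x@n),1)) for x in P])
H=cv2.cvtColor(I,cv2.COLOR_BGR2HSV)
# intensity profile along bed centre line at z=.038 (several lateral offsets)
t=np.arange(-75,70,2.)
for d in(498,505,517,524):
    P=np.c_[np.outer(t,u)+d*n,np.full(len(t),38.)]/1000
    m=proj(c,P).astype(np.float32);v=cv2.remap(I,m[:,0],m[:,1],cv2.INTER_LINEAR).mean(2).ravel()
    print(d," ".join(f"{int(A)}:{int(b)}" for A,b in zip(t,v)))
# block refined rect, in the top view using bright top face
m=cv2.inRange(H,(20,40,190),(35,140,255));m[:240]=0;m[270:]=0;m[:,:320]=0;m[:,360:]=0
for k in blobs(m):print(rect(c,k,.033))
s=r.capture("side");hs=cv2.cvtColor(s["color"],cv2.COLOR_BGR2HSV);m=cv2.inRange(hs,(20,40,200),(35,140,255));m[:245]=0;m[285:]=0;m[:,:305]=0;m[:,345:]=0
for k in blobs(m):print("side",rect(s,k,.033),k.mean(0))
E
```

```text
jawface top corners [(-57.7, 537.0), (-57.3, 480.3)]
bed far corner [(-76.6, 477.8)]
jaw pad face [(39.0, 526.5), (42.2, 489.8)]
housing corners [(171.8, 543.2), (168.4, 476.4), (90.7, 540.9), (87.2, 475.1)]
498 -75:93 -73:77 -71:85 -69:101 -67:104 -65:106 -63:106 -61:105 -59:104 -57:105 -55:127 -53:149 -51:159 -49:160 -47:161 -45:161 -43:161 -41:162 -39:162 -37:162 -35:162 -33:162 -31:162 -29:162 -27:162 -25:162 -23:160 -21:159 -19:160 -17:160 -15:161 -13:160 -11:161 -9:161 -7:160 -5:159 -3:159 -1:160 1:160 3:159 5:158 7:158 9:159 11:159 13:159 15:159 17:160 19:160 21:159 23:158 25:158 27:159 29:160 31:162 33:162 35:162 37:159 39:146 41:103 43:75 45:94 47:187 49:209 51:179 53:153 55:155 57:159 59:160 61:159 63:157 65:154 67:157 69:119
505 -75:124 -73:83 -71:93 -69:101 -67:105 -65:106 -63:105 -61:104 -59:104 -57:105 -55:111 -53:145 -51:154 -49:158 -47:159 -45:160 -43:161 -41:161 -39:162 -37:162 -35:161 -33:160 -31:160 -29:160 -27:161 -25:160 -23:160 -21:160 -19:159 -17:159 -15:159 -13:159 -11:160 -9:160 -7:159 -5:159 -3:159 -1:159 1:159 3:159 5:158 7:158 9:158 11:159 13:159 15:158 17
[... 670 characters left out ...]
55:143 57:132 59:133 61:143 63:150 65:146 67:126 69:130
524 -75:100 -73:82 -71:87 -69:100 -67:102 -65:103 -63:103 -61:103 -59:101 -57:100 -55:122 -53:148 -51:155 -49:155 -47:155 -45:155 -43:155 -41:155 -39:156 -37:157 -35:158 -33:159 -31:158 -29:158 -27:158 -25:157 -23:158 -21:157 -19:158 -17:158 -15:157 -13:158 -11:158 -9:158 -7:157 -5:155 -3:154 -1:154 1:154 3:156 5:159 7:160 9:160 11:160 13:159 15:159 17:159 19:160 21:159 23:159 25:159 27:158 29:157 31:157 33:158 35:160 37:160 39:119 41:87 43:71 45:84 47:178 49:200 51:183 53:155 55:157 57:159 59:159 61:158 63:157 65:158 67:160 69:138
[ 497.1 -141.7   71.5   42.    71.8]
side [ 496.2 -142.1   70.7   39.5   72.2] [323.5        259.92105263]
```

```bash
cat >> h.py <<'E'
from scipy.spatial.transform import Rotation as Ro
def to(x,y,z,psi):
    "tool-frame turn (deg) and shift (mm) to a downward TCP pose; psi = angle of tool y from world x"
    s=r.state();R=s["eef_rot"];p=np.radians(psi)
    Y=np.array([np.cos(p),np.sin(p),0]);Z=np.array([0,0,-1.]);W=np.c_[np.cross(Y,Z),Y,Z]
    print("t",s["time_s"],"tcp",(s["tcp_pos"]*1000).round(1),"open",round(s["opening"]*1000,1),"grip",round(s["grasp_force"],1),"F",s["force"].round(1),"M",s["moment"].round(3),"j",s["joints"].round(0))
    print("turn",Ro.from_matrix(R.T@W).as_rotvec(degrees=True).round(1),"shift",(R.T@(np.array([x,y,z])-s["tcp_pos"]*1000)).round(1))
E
python3 -c "
from h import *
to(497,-142,120,-18)"
```

```text
t 0.35 tcp [223.  636.9 214.7] open 88.4 grip 0.0 F [ 0.9  0.2 -0.4] M [0.029 0.04  0.008] j [69. 15. 92. -0. 73. -2.]
turn [-0.   0.  88.7] shift [-516.  -644.5   95.1]
```

>>> jog_arm([
  [[0, 0, 88.7], [-516, -644, 0], 1],
  [[0, 0, 88.7], [-516, -644, 0], 1],
  [[0, 0, 88.7], [-516, -644, 0], 1],
  [[0, 0, 88.7], [-516, -644, 0], 1],
  [[0, 0, 88.7], [-516, -644, 0], 1],
  [[0, 0, 88.7], [-516, -644, 0], 1],
  [[0, 0, 88.7], [-516, -644, 0], 1],
  [[0, 0, 88.7], [-516, -644, 0], 1],
  [[0, 0, 88.7], [-516, -644, 0], 1],
  [[0, 0, 88.7], [-516, -644, 0], 1],
  [[0, 0, 88.7], [-516, -644, 0], 1],
  [[0, 0, 88.7], [-516, -644, 0], 1],
])

```text
time_s: 1.35
tcp_pos: [0.3894, 0.1637, 0.2154]
eef_rot: [[0.268, 0.963, 0.001], [0.963, -0.268, 0.0], [0.001, 0.001, -1.0]]
force: [1.5, 0.9, 0.6]
opening: 0.0879
grasp_force: 0.0
```

```bash
python3 -c "
from h import *
to(497,-142,100,-18)"
```

```text
t 1.35 tcp [389.4 163.7 215.4] open 87.9 grip 0.0 F [1.5 0.9 0.6] M [-0.081  0.067 -0.026] j [ 19. -13. 121.   0.  73.  35.]
turn [ 0.1 -0.   2.4] shift [-265.7  185.5  115.4]
```

>>> jog_arm([
  [[0, 0, 0], [-240, 160, 40], 1],
  [[0, 0, 0], [-240, 160, 60], 1],
  [[0, 0, 0], [-240, 160, 80], 1],
  [[0, 0, 0], [-240, 160, 100], 1],
  [[0, 0, 0], [-240, 160, 115], 1],
  [[0, 0, 0], [-240, 160, 115], 1],
  [[0, 0, 0], [-240, 160, 115], 1],
  [[0, 0, 0], [-240, 160, 115], 1],
  [[0, 0, 0], [-240, 160, 115], 1],
  [[0, 0, 0], [-240, 160, 115], 1],
  [[0, 0, 0], [-240, 160, 115], 1],
  [[0, 0, 0], [-240, 160, 115], 1],
])

```text
time_s: 2.35
tcp_pos: [0.4808, -0.1072, 0.101]
eef_rot: [[0.262, 0.965, 0.001], [0.965, -0.262, -0.0], [0.0, 0.001, -1.0]]
force: [0.6, 0.1, 0.8]
opening: 0.0884
grasp_force: 0.0
```

```bash
python3 -c "
from h import *
to(496.8,-141.8,7.5,-18)"
```

```text
t 2.35 tcp [ 480.8 -107.2  101. ] open 88.4 grip 0.0 F [0.6 0.1 0.8] M [-0.03   0.056 -0.023] j [-15.   1. 121.   0.  58.  -0.]
turn [ 0.1 -0.   2.8] shift [-29.3  24.3  93.5]
```

>>> jog_arm([
  [[0, 0, 2.8], [-29.3, 24.3, 20], 1],
  [[0, 0, 2.8], [-29.3, 24.3, 30], 1],
  [[0, 0, 2.8], [-29.3, 24.3, 30], 1],
  [[0, 0, 2.8], [-29.3, 24.3, 50], 1],
  [[0, 0, 2.8], [-29.3, 24.3, 70], 1],
  [[0, 0, 2.8], [-29.3, 24.3, 85], 1],
  [[0, 0, 2.8], [-29.3, 24.3, 93.5], 1],
  [[0, 0, 2.8], [-29.3, 24.3, 93.5], 1],
  [[0, 0, 2.8], [-29.3, 24.3, 93.5], 0.3],
  [[0, 0, 2.8], [-29.3, 24.3, 93.5], 0.3],
  [[0, 0, 2.8], [-29.3, 24.3, 93.5], 0.3],
  [[0, 0, 2.8], [-29.3, 24.3, 93.5], 0.3],
])

```text
time_s: 3.35
tcp_pos: [0.4972, -0.143, 0.0077]
eef_rot: [[0.31, 0.951, 0.002], [0.951, -0.31, -0.001], [0.0, 0.002, -1.0]]
force: [0.4, 0.4, 1.0]
opening: 0.0638
grasp_force: 0.0
```

```bash
python3 -c "
from h import *
to(504.4,79.7,80,10.4)"
```

```text
t 3.35 tcp [ 497.2 -143.     7.7] open 63.8 grip 0.0 F [0.4 0.4 1. ] M [-0.062  0.1   -0.025] j [-19.  11. 121.   0.  48.  -1.]
turn [  0.1   0.  -28.4] shift [214.  -62.  -72.4]
```

Fingers are still closing; let them finish, then lift.

>>> jog_arm([
  [[0, 0, 0], [0, 0, 0], 0.3],
  [[0, 0, 0], [0, 0, 0], 0.3],
  [[0, 0, 0], [0, 0, 0], 0.3],
  [[0, 0, 0], [0, 0, 0], 0.3],
  [[0, 0, 0], [0, 0, -5], 0.3],
  [[0, 0, 0], [0, 0, -20], 0.3],
  [[0, 0, 0], [0, 0, -40], 0.3],
  [[0, 0, 0], [0, 0, -60], 0.3],
  [[0, 0, 0], [0, 0, -75], 0.3],
  [[0, 0, 0], [0, 0, -75], 0.3],
  [[0, 0, 0], [0, 0, -75], 0.3],
])

```text
time_s: 4.27
tcp_pos: [0.4969, -0.1431, 0.0822]
eef_rot: [[0.31, 0.951, 0.002], [0.951, -0.31, -0.001], [-0.0, 0.002, -1.0]]
force: [0.6, 0.6, -0.6]
opening: 0.0266
grasp_force: 0.0
```

```bash
python3 -c "
from h import *
to(504.4,79.7,80,10.4)"
```

```text
t 4.2667 tcp [ 496.9 -143.1   82.2] open 26.6 grip 0.0 F [ 0.6  0.6 -0.6] M [-0.074  0.08  -0.03 ] j [-19.   5. 119.  -0.  56.  -1.]
turn [  0.1   0.  -28.4] shift [214.1 -61.9   2.1]
```

The fingers closed to 26.6 mm without holding anything, so I take another look.

```bash
python3 - <<'E'
from h import *
s=r.capture("side")["color"];c=r.capture("top")["color"]
a=cv2.resize(s[160:320,220:400],(500,444));b=cv2.resize(c[180:330,270:400],(300,346))
b=cv2.copyMakeBorder(b,0,98,0,0,cv2.BORDER_CONSTANT);cv2.imwrite("pics/v1.png",np.hstack([a,b]))
E
```

```text
(no output)
```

View pics/v1.png

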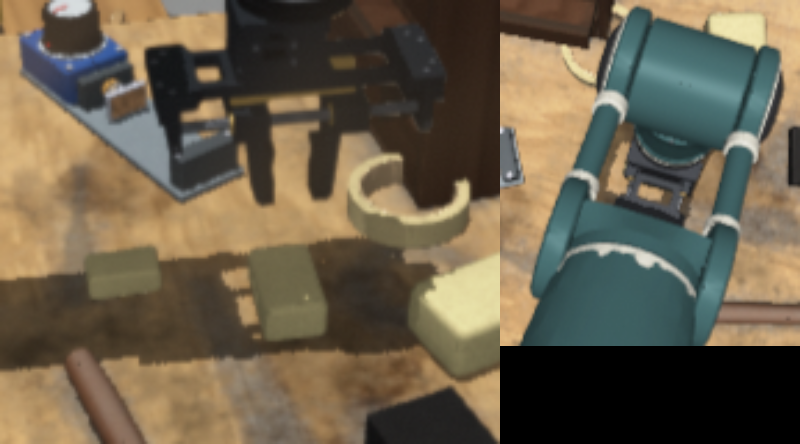

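The side view shows the block still in place at crop (287,290) and the fingers empty above it. The fingers close at only about 4 mm per row, so the lift started too early. I re-measure the block from the side and retry.

```bash
python3 - <<'E'
from h import *
s=r.capture("side");hs=cv2.cvtColor(s["color"],cv2.COLOR_BGR2HSV)
for p in((313,253),(323,256),(325,275),(318,275),(308,268)):print(p,hs[p[1],p[0]])
m=cv2.inRange(hs,(22,40,70),(35,140,255));m[:240]=0;m[290:]=0;m[:,:305]=0;m[:,345:]=0
for k in blobs(m):
    b=cv2.boundingRect(k);print("bbox",b)
a=np.radians(72);u=np.array([np.cos(a),np.sin(a)]);n=np.array([u[1],-u[0]]);C=np.array([497,-142])
P=[[*(C+i*38*u+j*23.5*n),z] for i in(1,-1) for j in(1,-1) for z in(0,33)]
print("expected bbox",proj(s,np.array(P)/1000).min(0),proj(s,np.array(P)/1000).max(0))
to(497,-142,7.5,-18)
E
```

```text
(313, 253) [ 23  88 110]
(323, 256) [ 23  87 109]
(325, 275) [ 24  86 119]
(318, 275) [ 24  83 117]
(308, 268) [ 18 114 188]
bbox (310, 249, 28, 34)
expected bbox [308.69452119 246.68475686] [339.04066039 285.70083118]
t 4.4167 tcp [ 495.  -142.4   80. ] open 26.4 grip 0.0 F [-0.2  0.2 -1.1] M [-0.067  0.129  0.025] j [-19.   5. 119.  -0.  56.  -1.]
turn [-0.1 -0.  -0. ] shift [ 1.   1.9 72.5]
```

>>> jog_arm([
  [[0, 0, 0], [0, 0, 0], 0.85],
  [[0, 0, 0], [0, 0, 0], 0.85],
  [[0, 0, 0], [0, 0, 0], 0.85],
  [[0, 0, 0], [0, 0, 0], 0.85],
  [[0, 0, 0], [0, 0, 0], 0.85],
  [[0, 0, 0], [0, 0, 0], 0.85],
  [[0, 0, 0], [0, 0, 0], 0.85],
  [[0, 0, 0], [0, 0, 0], 0.85],
  [[0, 0, 0], [0, 0, 0], 0.85],
  [[0, 0, 0], [0, 0, 0], 0.85],
  [[0, 0, 0], [0, 0, 0], 0.85],
  [[0, 0, 0], [0, 0, 0], 0.85],
])

```text
time_s: 5.42
tcp_pos: [0.4962, -0.1428, 0.0815]
eef_rot: [[0.31, 0.951, 0.0], [0.951, -0.31, 0.0], [0.0, 0.0, -1.0]]
force: [0.4, -0.3, 0.4]
opening: 0.0749
grasp_force: 0.0
```

```bash
python3 -c "
from h import *
to(497,-142,7.5,-18)"
```

```text
t 5.4167 tcp [ 496.2 -142.8   81.5] open 74.9 grip 0.0 F [ 0.4 -0.3  0.4] M [-0.072 -0.004  0.029] j [-19.   5. 119.   0.  56.  -1.]
turn [ 0. -0. -0.] shift [ 1.   0.5 74. ]
```

>>> jog_arm([
  [[0, 0, 0], [1, 0.5, 25], 0.85],
  [[0, 0, 0], [1, 0.5, 50], 0.85],
  [[0, 0, 0], [1, 0.5, 65], 0.85],
  [[0, 0, 0], [1, 0.5, 74], 0.3],
  [[0, 0, 0], [1, 0.5, 74], 0.3],
  [[0, 0, 0], [1, 0.5, 74], 0.3],
  [[0, 0, 0], [1, 0.5, 74], 0.3],
  [[0, 0, 0], [1, 0.5, 74], 0.3],
  [[0, 0, 0], [1, 0.5, 74], 0.3],
  [[0, 0, 0], [1, 0.5, 74], 0.3],
  [[0, 0, 0], [1, 0.5, 74], 0.3],
  [[0, 0, 0], [1, 0.5, 74], 0.3],
])

```text
time_s: 6.42
tcp_pos: [0.499, -0.1427, 0.0089]
eef_rot: [[0.31, 0.951, 0.004], [0.951, -0.31, -0.001], [-0.0, 0.004, -1.0]]
force: [2.8, -0.6, 4.4]
opening: 0.0263
grasp_force: 2.8
```

```bash
python3 -c "
from h import *
to(504.4,79.7,80,10.4)"
```

```text
t 6.4167 tcp [ 499.  -142.7    8.9] open 26.3 grip 2.8 F [ 2.8 -0.6  4.4] M [-0.171 -0.326  0.04 ] j [-19.  11. 121.   0.  48.  -1.]
turn [  0.2   0.1 -28.4] shift [213.1 -63.5 -71.3]
```

```bash
python3 - <<'E'
from h import *
s=r.capture("side")["color"]
cv2.imwrite("pics/v2.png",cv2.resize(s[180:300,250:410],(800,600),interpolation=cv2.INTER_CUBIC))
E
```

```text
(no output)
```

View pics/v2.png

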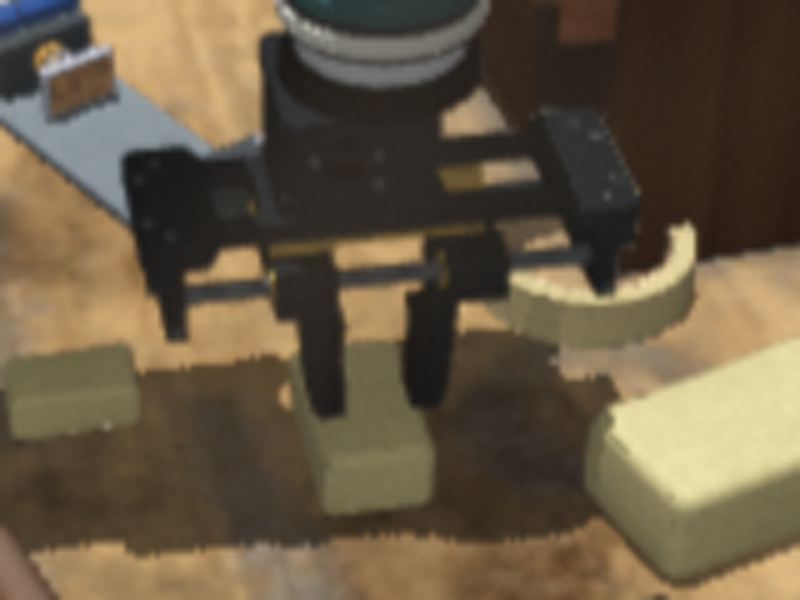

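```bash
python3 - <<'E'
from h import *
s=r.capture("side")
print(proj(s,[[.4969,-.1431,.0822],[.499,-.1427,.0089],[.499,-.1427,.033]]))
print("finger tips at tcp +-13mm/23mm:",proj(s,[[.499+.951*e,-.1427-.31*e,z] for e in(-.018,.018) for z in(.009,.033)]))
to(0,0,0,0)
E
```

```text
[[324.11176276 240.08643273]
 [324.29930966 268.52079568]
 [324.50947288 259.30764946]]
finger tips at tcp +-13mm/23mm: [[315.5598148  269.45048671]
 [315.64725997 260.26623676]
 [332.99873324 267.52032565]
 [333.32872142 258.35370943]]
t 6.5167 tcp [ 499.  -142.7    8.9] open 26.7 grip 3.6 F [ 3.9 -0.6  5.5] M [-0.208 -0.404  0.011] j [-19.  11. 121.   0.  48.  -1.]
turn [  0.2   0.  -18. ] shift [ -18.9 -518.7    6.8]
```

The fingertips at crop (325,410) and (425,405), with a 26 mm gap, rest on top of the block. They show about 18-24 mm higher than the reported TCP. I lift, reopen and descend again, then check where the tips really are.

>>> jog_arm([
  [[0, 0, 0], [0, 0, -10], 0.85],
  [[0, 0, 0], [0, 0, -15], 0.85],
  [[0, 0, 0], [0, 0, -15], 0.85],
  [[0, 0, 0], [0, 0, -15], 0.85],
  [[0, 0, 0], [0, 0, -15], 0.85],
  [[0, 0, 0], [0, 0, -15], 0.85],
  [[0, 0, 0], [0, 0, -15], 0.85],
  [[0, 0, 0], [0, 0, -15], 0.85],
  [[0, 0, 0], [0, 0, -15], 0.85],
  [[0, 0, 0], [0, 0, -15], 0.85],
  [[0, 0, 0], [0, 0, -15], 0.85],
  [[0, 0, 0], [0, 0, -15], 0.85],
])

```text
time_s: 7.52
tcp_pos: [0.497, -0.142, 0.0225]
eef_rot: [[0.31, 0.951, -0.0], [0.951, -0.31, -0.0], [-0.0, -0.0, -1.0]]
force: [-0.8, -1.2, -0.3]
opening: 0.0746
grasp_force: 0.0
```

>>> jog_arm([
  [[0, 0, 0], [0, 0, 10], 0.85],
  [[0, 0, 0], [0, 0, 15], 0.85],
  [[0, 0, 0], [0, 0, 15], 0.85],
  [[0, 0, 0], [0, 0, 15], 0.85],
])

```text
time_s: 7.85
tcp_pos: [0.4961, -0.1417, 0.0065]
eef_rot: [[0.31, 0.951, -0.002], [0.951, -0.31, 0.001], [0.0, -0.002, -1.0]]
force: [-0.4, -0.2, 0.4]
opening: 0.0747
grasp_force: 0.0
```

```bash
python3 - <<'E'
from h import *
s=r.capture("side")
to(497,-142,7.5,-18)
t=r.state()["tcp_pos"];Y=r.state()["eef_rot"][:,1]
for e in(-.05,.05,-.037,.037): print(e,proj(s,t+Y*e))
cv2.imwrite("pics/v3.png",cv2.resize(s["color"][180:300,250:410],(800,600),interpolation=cv2.INTER_CUBIC))
E
```

```text
t 7.9 tcp [ 496.6 -141.8    7. ] open 74.9 grip 0.0 F [0.4 0.1 0.7] M [-0.054  0.081 -0.022] j [-19.  11. 121.   0.  48.  -1.]
turn [-0.1 -0.  -0. ] shift [-0.   0.5 -0.5]
-0.05 [[298.65991729 272.05467421]]
0.05 [[347.06223801 266.72123578]]
-0.037 [[305.02583982 271.35321495]]
0.037 [[340.8428317  267.40655046]]
```

View pics/v3.png

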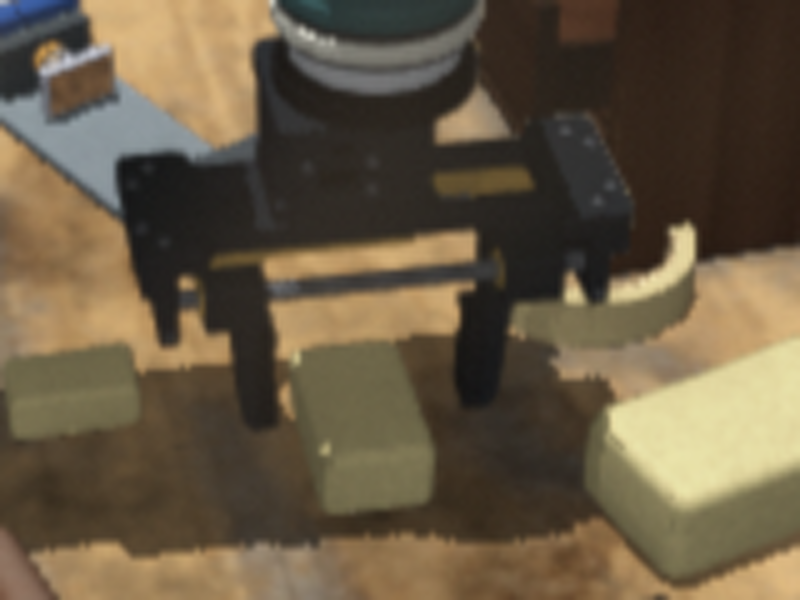

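The left tip is at px (302,265) and the right tip at (344,261), straddling the block but about 6.5 px higher than the reported TCP projects. So the real tips hang well above the bench. I probe downward gently.

>>> jog_arm([
  [[0, 0, 0], [0, 0.5, 5], 0.85],
  [[0, 0, 0], [0, 0.5, 8], 0.85],
  [[0, 0, 0], [0, 0.5, 8], 0.85],
])

```text
time_s: 8.15
tcp_pos: [0.497, -0.142, -0.0012]
eef_rot: [[0.31, 0.951, -0.001], [0.951, -0.31, 0.0], [-0.0, -0.001, -1.0]]
force: [0.1, 0.4, 0.5]
opening: 0.075
grasp_force: 0.0
```

>>> jog_arm([
  [[0, 0, 0], [0, 0, 2], 0.85],
  [[0, 0, 0], [0, 0, 4], 0.85],
  [[0, 0, 0], [0, 0, 4], 0.85],
])

```text
time_s: 8.4
tcp_pos: [0.4972, -0.1421, -0.0049]
eef_rot: [[0.31, 0.951, -0.001], [0.951, -0.31, 0.0], [-0.0, -0.001, -1.0]]
force: [0.4, 0.6, 0.3]
opening: 0.0749
grasp_force: 0.0
```

>>> jog_arm([
  [[0, 0, 0], [0, 0, 2], 0.85],
  [[0, 0, 0], [0, 0, 4], 0.85],
  [[0, 0, 0], [0, 0, 4], 0.85],
])

```text
time_s: 8.65
tcp_pos: [0.4972, -0.1421, -0.0089]
eef_rot: [[0.31, 0.951, -0.001], [0.951, -0.31, 0.0], [-0.0, -0.001, -1.0]]
force: [-0.1, -0.4, -0.9]
opening: 0.075
grasp_force: 0.0
```

>>> jog_arm([
  [[0, 0, 0], [0, 0, 2], 0.85],
  [[0, 0, 0], [0, 0, 3], 0.85],
  [[0, 0, 0], [0, 0, 3], 0.85],
])

```text
time_s: 8.9
tcp_pos: [0.4973, -0.1421, -0.0118]
eef_rot: [[0.31, 0.951, -0.0], [0.951, -0.31, 0.0], [0.0, -0.0, -1.0]]
force: [0.0, 0.1, -0.4]
opening: 0.0745
grasp_force: 0.0
```

>>> jog_arm([
  [[0, 0, 0], [0, 0, 1], 0.85],
  [[0, 0, 0], [0, 0, 2], 0.85],
  [[0, 0, 0], [0, 0, 2], 0.85],
])

```text
time_s: 9.15
tcp_pos: [0.4973, -0.1421, -0.0137]
eef_rot: [[0.31, 0.951, -0.0], [0.951, -0.31, 0.0], [-0.0, -0.0, -1.0]]
force: [-0.2, 0.3, -0.3]
opening: 0.0752
grasp_force: 0.0
```

```bash
python3 - <<'E'
from h import *
s=r.capture("side");to(497,-142,7.5,-18)
g=cv2.cvtColor(s["color"],cv2.COLOR_BGR2GRAY)
m=(g<48).astype(np.uint8);m[:235]=0;m[300:]=0
for x0,x1 in((295,308),(338,352)):
    sub=m[:,x0:x1];ys,xs=np.nonzero(sub);print(x0,"lowest dark row",ys.max(),"cols at it",xs[ys==ys.max()]+x0, g[255:282,(x0+x1)//2])
E
```

```text
t 9.2 tcp [ 497.4 -142.1  -13.6] open 75.1 grip 0.0 F [ 0.2 -0.1  0.4] M [-0.016  0.099  0.035] j [-19.  13. 122.  -0.  45.  -1.]
turn [-0.  0. -0.] shift [ -0.   -0.4 -21.1]
295 lowest dark row 273 cols at it [301 302 303] [36 36 36 36 35 34 33 33 34 32 33 31 30 31 29 30 31 31 43 57 60 61 61 60
 60 61 60]
338 lowest dark row 286 cols at it [345 346] [23 23 22 22 21 21 20 20 20 21 20 21 22 29 43 51 48 50 51 51 48 46 48 48
 48 47 48]
```

>>> jog_arm([
  [[0, 0, 0], [0, 0, 0], 0.3],
  [[0, 0, 0], [0, 0, 0], 0.3],
  [[0, 0, 0], [0, 0, 0], 0.3],
  [[0, 0, 0], [0, 0, 0], 0.3],
  [[0, 0, 0], [0, 0, 0], 0.3],
  [[0, 0, 0], [0, 0, 0], 0.3],
  [[0, 0, 0], [0, 0, 0], 0.3],
  [[0, 0, 0], [0, 0, 0], 0.3],
  [[0, 0, 0], [0, 0, 0], 0.3],
])

```text
time_s: 9.95
tcp_pos: [0.4972, -0.1421, -0.0135]
eef_rot: [[0.31, 0.951, -0.001], [0.951, -0.31, 0.0], [-0.0, -0.001, -1.0]]
force: [-0.7, -0.8, 1.3]
opening: 0.0454
grasp_force: 29.9
```

>>> jog_arm([
  [[0, 0, 0], [0, 0, -15], 0.3],
  [[0, 0, 0], [0, 0, -40], 0.3],
  [[0, 0, 0], [0, 0, -65], 0.3],
  [[0, 0, 0], [0, 0, -80], 0.3],
  [[0, 0, 0], [0, 0, -80], 0.3],
  [[0, 0, 0], [0, 0, -80], 0.3],
])

```text
time_s: 10.45
tcp_pos: [0.4985, -0.1425, 0.0672]
eef_rot: [[0.31, 0.951, 0.003], [0.951, -0.31, -0.001], [-0.0, 0.003, -1.0]]
force: [-0.7, -0.1, -0.9]
opening: 0.0456
grasp_force: 29.9
```

```bash
python3 - <<'E'
from h import *
to(504.4,79.7,66.5,10.4)
s=r.capture("side");hs=cv2.cvtColor(s["color"],cv2.COLOR_BGR2HSV)
m=cv2.inRange(hs,(20,40,70),(35,140,255));m[:205]=0;m[268:]=0;m[:,:303]=0;m[:,350:]=0
for k in blobs(m,30):print("bbox",cv2.boundingRect(k))
t=r.state()["tcp_pos"]*1000;R=r.state()["eef_rot"]
P=np.array([t[:2].tolist()+[0]+i*38*R[:,0]+j*23.5*R[:,1]+[0,0,z] for i in(1,-1) for j in(1,-1) for z in(80,113)])
q=proj(s,P/1000);print("expected",q.min(0),q.max(0))
E
```

```text
t 10.45 tcp [ 498.5 -142.5   67.2] open 45.6 grip 29.9 F [-0.7 -0.1 -0.9] M [-0.102  0.08   0.028] j [-19.   6. 119.  -0.  54.  -1.]
turn [  0.2   0.  -28.4] shift [213.1 -63.2   0.5]
bbox (345, 219, 5, 25)
bbox (314, 216, 27, 35)
expected [308.80207455 214.63561127] [340.65252901 253.9825458 ]
```

>>> jog_arm([
  [[0, 0, -28.4], [213, -63, 0], 0.3],
  [[0, 0, -28.4], [213, -63, 0], 0.3],
  [[0, 0, -28.4], [213, -63, 0], 0.3],
  [[0, 0, -28.4], [213, -63, 0], 0.3],
  [[0, 0, -28.4], [213, -63, 0], 0.3],
  [[0, 0, -28.4], [213, -63, 0], 0.3],
  [[0, 0, -28.4], [213, -63, 0], 0.3],
  [[0, 0, -28.4], [213, -63, 0], 0.3],
  [[0, 0, -28.4], [213, -63, 0], 0.3],
])

```text
time_s: 11.25
tcp_pos: [0.5024, 0.0792, 0.0651]
eef_rot: [[-0.18, 0.984, -0.003], [0.984, 0.18, -0.001], [-0.0, -0.003, -1.0]]
force: [1.0, -0.5, -0.7]
opening: 0.0454
grasp_force: 29.9
```

```bash
python3 -c "
from h import *
to(504.4,79.7,-5,10.4)
s=r.capture('side');cv2.imwrite('pics/v4.png',cv2.resize(s['color'][120:270,210:410],(800,600),interpolation=cv2.INTER_CUBIC))"
```

```text
t 11.25 tcp [502.4  79.2  65.1] open 45.4 grip 29.9 F [ 1.  -0.5 -0.7] M [-0.118  0.038  0.007] j [  6.   6. 120.  -0.  54.  -4.]
turn [-0.2  0.  -0. ] shift [ 0.2  2.2 70.1]
```

View pics/v4.png

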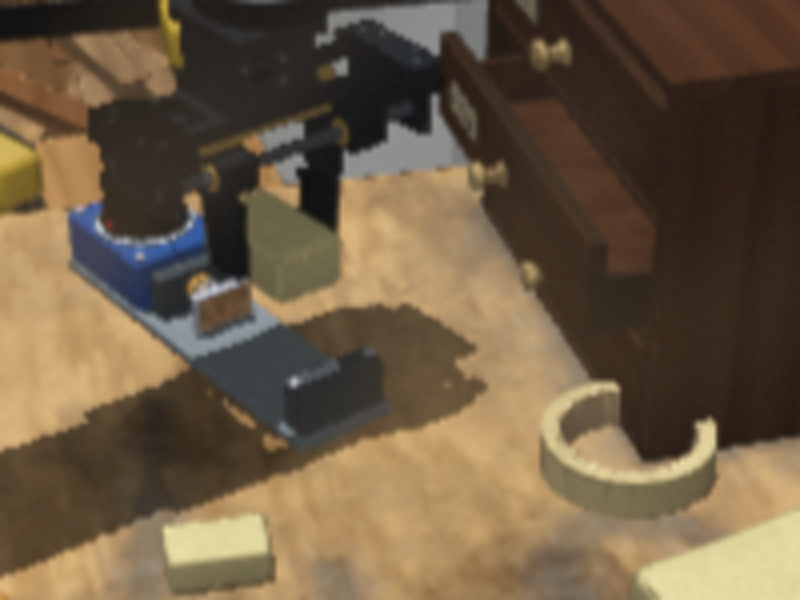

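The hand holds the block over the bay (crop (290,245)), clear of the drawer. A numeric check of the block's corners follows before lowering.

```bash
python3 - <<'E'
from h import *
s=r.capture("side");to(504.4,79.7,-5,10.4)
t=r.state()["tcp_pos"]*1000;R=r.state()["eef_rot"]
for i in(1,-1):
  for j in(1,-1):
    for z in(79,112):
      q=proj(s,(np.array([t[0],t[1],z])+i*38*R[:,0]+j*23.5*R[:,1])/1000)[0];print(i,j,z,((q-[210,120])*4).round())
P=lambda X,Y,Z:np.array([.9836*510.5,.1805*510.5,Z])+X*np.array([.9836,.1805,0])+(Y+20.4)*np.array([-.1805,.9836,0])
for p in((-27,-75,38),(27,-75,38),(-33,-101,0),(33,-101,0)): print("clamp",p,((proj(s,P(*p)/1000)[0]-[210,120])*4).round())
E
```

```text
t 11.35 tcp [503.   78.6  65.7] open 45.7 grip 29.9 F [ 0.2 -1.  -0.7] M [-0.102  0.038  0.038] j [  6.   6. 120.  -0.  54.  -4.]
turn [-0.1  0.  -0.1] shift [ 0.9  1.7 70.7]
1 1 79 [271. 232.]
1 1 112 [269. 182.]
1 -1 79 [203. 258.]
1 -1 112 [200. 207.]
-1 1 79 [349. 287.]
-1 1 112 [348. 235.]
-1 -1 79 [280. 314.]
-1 -1 112 [278. 262.]
clamp (-27, -75, 38) [283. 380.]
clamp (27, -75, 38) [360. 347.]
clamp (-33, -101, 0) [304. 461.]
clamp (33, -101, 0) [397. 418.]
```

>>> jog_arm([
  [[0, 0, 0], [0.9, 1.7, 20], 0.3],
  [[0, 0, 0], [0.9, 1.7, 40], 0.3],
  [[0, 0, 0], [0.9, 1.7, 55], 0.3],
  [[0, 0, 0], [0.9, 1.7, 62], 0.3],
  [[0, 0, 0], [0.9, 1.7, 66], 0.3],
  [[0, 0, 0], [0.9, 1.7, 68], 0.3],
  [[0, 0, 0], [0.9, 1.7, 69.5], 0.3],
  [[0, 0, 0], [0.9, 1.7, 69.5], 0.3],
  [[0, 0, 0], [0.9, 1.7, 69.5], 0.3],
])

```text
time_s: 12.1
tcp_pos: [0.5058, 0.0811, -0.0022]
eef_rot: [[-0.18, 0.984, 0.002], [0.984, 0.18, 0.0], [-0.0, 0.002, -1.0]]
force: [0.6, -0.7, -0.5]
opening: 0.0455
grasp_force: 29.9
```

>>> jog_arm([
  [[0, 0, 0], [0, 0, 0], 0.3],
  [[0, 0, 0], [0, 0, 1], 0.3],
  [[0, 0, 0], [0, 0, 1], 0.3],
])

```text
time_s: 12.35
tcp_pos: [0.5053, 0.0812, -0.0037]
eef_rot: [[-0.18, 0.984, 0.001], [0.984, 0.18, 0.0], [-0.0, 0.001, -1.0]]
force: [0.3, -0.0, -0.6]
opening: 0.0453
grasp_force: 29.9
```

>>> jog_arm([
  [[0, 0, 0], [0, 0, 0.8], 0.3],
  [[0, 0, 0], [0, 0, 1.5], 0.3],
  [[0, 0, 0], [0, 0, 1.5], 0.3],
  [[0, 0, 0], [0, 0, 1.5], 0.3],
])

```text
time_s: 12.68
tcp_pos: [0.5051, 0.0811, -0.0055]
eef_rot: [[-0.18, 0.984, 0.0], [0.984, 0.18, 0.0], [0.0, 0.0, -1.0]]
force: [0.6, -0.5, -1.3]
opening: 0.0457
grasp_force: 29.9
```

>>> jog_arm([
  [[0, 0, 0], [0, 0, 0], 0.72],
  [[0, 0, 0], [0, 0, 0], 0.72],
  [[0, 0, 0], [0, 0, 0], 0.72],
  [[0, 0, 0], [0, 0, 0], 0.72],
  [[0, 0, 0], [0, 0, 0], 0.72],
  [[0, 0, 0], [0, 0, 0], 0.72],
  [[0, 0, 0], [0, 0, 0], 0.72],
  [[0, 0, 0], [0, 0, 0], 0.72],
])

```text
time_s: 13.35
tcp_pos: [0.505, 0.0811, -0.0055]
eef_rot: [[-0.18, 0.984, -0.0], [0.984, 0.18, -0.0], [-0.0, -0.0, -1.0]]
force: [0.8, 0.0, 0.4]
opening: 0.0632
grasp_force: 0.0
```

>>> jog_arm([
  [[0, 0, 0], [0, 0, -20], 0.72],
  [[0, 0, 0], [0, 0, -60], 0.72],
  [[0, 0, 0], [0, 0, -100], 0.72],
  [[0, 0, 0], [0, 0, -130], 0.72],
  [[0, 0, 0], [0, 0, -130], 0.72],
  [[0, 0, 0], [0, 0, -130], 0.72],
])

```text
time_s: 13.85
tcp_pos: [0.5072, 0.0813, 0.1272]
eef_rot: [[-0.18, 0.984, 0.006], [0.984, 0.18, 0.001], [-0.0, 0.006, -1.0]]
force: [-0.1, 0.4, -0.5]
opening: 0.0633
grasp_force: 0.0
```

```bash
python3 - <<'E'
from h import *
s=r.capture("side");to(478,223.3,100,155)
hs=cv2.cvtColor(s["color"],cv2.COLOR_BGR2HSV)
m=cv2.inRange(hs,(20,40,70),(35,140,255));m[:170]=0;m[245:]=0;m[:,:255]=0;m[:,310:]=0
for k in blobs(m,30):print("bbox",cv2.boundingRect(k))
cv2.imwrite('pics/v5.png',cv2.resize(s['color'][140:260,220:380],(800,600),interpolation=cv2.INTER_CUBIC))
E
```

```text
t 13.9 tcp [505.3  81.1 125. ] open 63.3 grip 0.0 F [-0.2 -0.1 -0.5] M [-0.108  0.049  0.031] j [  6.   2. 117.  -0.  61.  -4.]
turn [ 0.000e+00  1.000e-01 -1.446e+02] shift [144.8  -1.3  24.9]
bbox (263, 193, 34, 28)
```

View pics/v5.png

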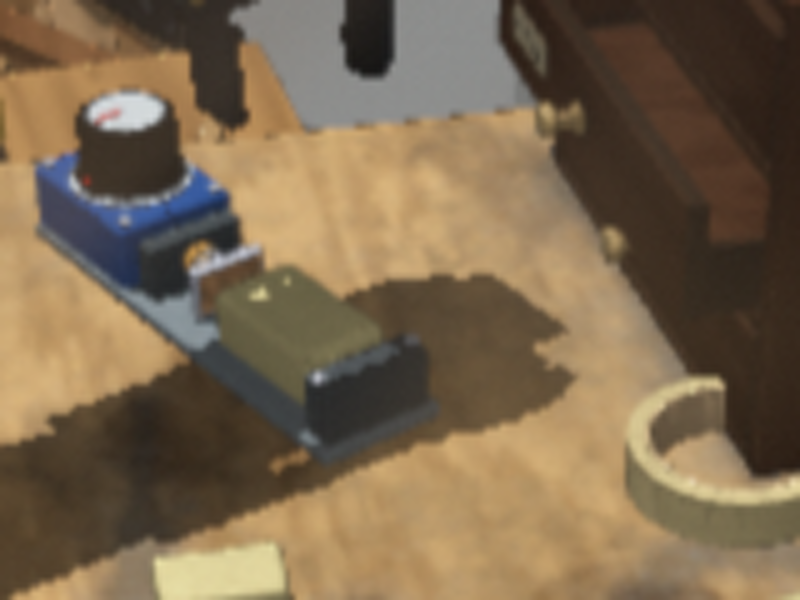

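The block sits flat in the bay between the fixed jaw (crop (365,385)) and the pad (225,280). The dial is at (130,140), and the hand is clear. Next, to the dial.

>>> jog_arm([
  [[0, 0, -7], [40, 0, 0], 0.8],
  [[0, 0, -14], [80, 0, 0], 0.8],
  [[0, 0, -21], [120, -1, 0], 0.8],
  [[0, 0, -28], [144, -1, 5], 0.8],
  [[0, 0, -35], [144, -1, 10], 0.8],
  [[0, 0, -42], [144, -1, 10], 0.8],
  [[0, 0, -49], [144, -1, 10], 0.8],
  [[0, 0, -56], [144, -1, 10], 0.8],
  [[0, 0, -63], [144, -1, 10], 0.8],
  [[0, 0, -70], [144, -1, 10], 0.8],
  [[0, 0, -77], [144, -1, 10], 0.8],
  [[0, 0, -84], [144, -1, 10], 0.8],
])

```text
time_s: 14.9
tcp_pos: [0.4761, 0.2217, 0.1115]
eef_rot: [[-0.997, -0.082, -0.005], [-0.082, 0.997, -0.002], [0.005, -0.002, -1.0]]
force: [0.4, 0.0, 0.0]
opening: 0.0703
grasp_force: 0.0
```

>>> jog_arm([
  [[0, 0, -7], [0, 0, 0], 0.8],
  [[0, 0, -14], [0, 0, 0], 0.8],
  [[0, 0, -21], [0, 0, 0], 0.8],
  [[0, 0, -28], [0, 0, 0], 0.8],
  [[0, 0, -35], [0, 0, 0], 0.8],
  [[0, 0, -42], [0, 0, 0], 0.8],
  [[0, 0, -49], [0, 0, 0], 0.8],
  [[0, 0, -55], [0, 0, 0], 0.8],
  [[0, 0, -55], [0, 0, 0], 0.8],
  [[0, 0, -55], [0, 0, 0], 0.8],
  [[0, 0, -55], [0, 0, 0], 0.8],
])

```text
time_s: 15.82
tcp_pos: [0.4772, 0.2221, 0.113]
eef_rot: [[-0.512, -0.859, -0.003], [-0.859, 0.512, -0.001], [0.002, 0.002, -1.0]]
force: [-0.4, 0.1, -0.2]
opening: 0.0705
grasp_force: 0.0
```

```bash
python3 - <<'E'
from h import *
to(478,223.3,33,150)
s=r.capture("side")
cv2.imwrite('pics/v6.png',cv2.resize(s['color'][100:230,190:350],(738,600),interpolation=cv2.INTER_CUBIC))
E
```

```text
t 15.8167 tcp [477.2 222.1 113. ] open 70.5 grip 0.0 F [-0.4  0.1 -0.2] M [ 0.12   0.021 -0.035] j [  22.    4.  116.    0.   60. -127.]
turn [ 0.1 -0.1 -0.8] shift [-1.6 -0.3 80. ]
```

View pics/v6.png

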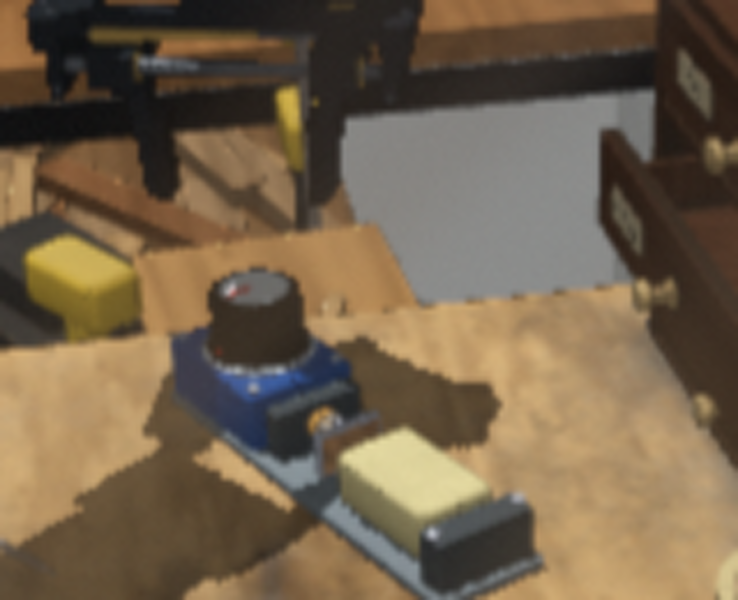

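The open fingers (tips at (160,195) and (325,195)) are centred over the dial top at (258,288), and the block is undisturbed at (415,480). I descend and grip.

>>> jog_arm([
  [[0, 0, 0], [-1.6, -0.3, 20], 0.8],
  [[0, 0, 0], [-1.6, -0.3, 35], 0.8],
  [[0, 0, 0], [-1.6, -0.3, 45], 0.8],
  [[0, 0, 0], [-1.6, -0.3, 55], 0.8],
  [[0, 0, 0], [-1.6, -0.3, 65], 0.8],
  [[0, 0, 0], [-1.6, -0.3, 72], 0.8],
  [[0, 0, 0], [-1.6, -0.3, 77], 0.8],
  [[0, 0, 0], [-1.6, -0.3, 80], 0.8],
  [[0, 0, 0], [-1.6, -0.3, 80], 0.8],
])

```text
time_s: 16.62
tcp_pos: [0.4789, 0.2236, 0.0339]
eef_rot: [[-0.51, -0.86, -0.001], [-0.86, 0.51, -0.0], [0.001, 0.001, -1.0]]
force: [-0.2, -0.7, -1.2]
opening: 0.0706
grasp_force: 0.0
```

```bash
python3 - <<'E'
from h import *
to(478,223.3,33,150)
s=r.capture("side");g=cv2.cvtColor(s["color"],cv2.COLOR_BGR2GRAY)
t=r.state()["tcp_pos"];Y=r.state()["eef_rot"][:,1]
print(proj(s,[t+[0,0,.023]+e*Y for e in(-.042,.042)]))
b=g[160:190,222:272]
print("\n".join(" ".join(f"{v:3d}" for v in row[::2]) for row in b[::3]))
E
```

```text
t 16.6167 tcp [478.9 223.6  33.9] open 70.6 grip 0.0 F [-0.2 -0.7 -1.2] M [0.051 0.041 0.029] j [  22.   10.  119.    0.   51. -127.]
turn [ 0.  -0.  -0.6] shift [0.8 0.6 0.9]
[[262.55886901 171.16613185]
 [228.77988226 170.288204  ]]
125  41  42  42  58 128 128 114  79 100 103 103 105 105  99  70 106 129 126  52  47  47 101 144 142
142  59  43  43  44 127 116  50  94  85  90 103 106 105 100  63  59 125 127  58  44  45 138 143 143
145 125  45  45  47 131 118  44  45  48  56  60  54  52  47  44  48 120 112  44  42  43 134 145 147
143 135  47  47  49 129 129  53  47  45  46  46  46  46  46  44  44 127 146  48  40  47 151 160 157
147 154 112  68  61  59  61  49  46  46  46  48  46  47  44  43  41  52 131  68  53 124 156 153 157
157 163 151  62  62  62  84  50  48  48  48  46  46  42  41  41  37  50  71  54  68  74  75 135 156
157 167 158  65  60  61  71  78  62  57  56  50  47  44  48  55  69  65  48  47  66  51  71  80  80
135 137 132  68  61  60  62  73  93  98 102 123 104  92  75  66  60  55  47  45  43  41  63  80  79
 80  80  82  69  61  62  61  63  64  73  89 138 100  80  69  56  49  54  66  79  57  40  42  65  75
 83  82  81  79  77  62  60  61  61  59  58  59  52  58  67  82  83  72  60  52  41  39  39  55  78
```

>>> jog_arm([
  [[0, 0, 0], [0.5, 0, 0], 0.4],
  [[0, 0, 0], [0.5, 0, 0], 0.4],
  [[0, 0, 0], [0.5, 0, 0], 0.4],
  [[0, 0, 0], [0.5, 0, 0], 0.4],
  [[0, 0, 0], [0.5, 0, 0], 0.4],
  [[0, 0, 0], [0.5, 0, 0], 0.4],
  [[0, 0, 0], [0.5, 0, 0], 0.4],
  [[0, 0, 0], [0.5, 0, 0], 0.4],
  [[0, 0, 0], [0.5, 0, 0], 0.4],
])

```text
time_s: 17.42
tcp_pos: [0.4785, 0.224, 0.035]
eef_rot: [[-0.51, -0.86, -0.001], [-0.86, 0.51, 0.001], [-0.0, 0.001, -1.0]]
force: [-4.3, 3.8, 4.7]
opening: 0.0473
grasp_force: 30.0
```

```bash
python3 - <<'E'
from h import *
to(478,223.3,33,150)
for i in range(5): r.capture("side"); print(r.state()["moment"].round(3),r.state()["force"].round(1))
E
```

```text
t 17.4167 tcp [478.5 224.   35. ] open 47.3 grip 30.0 F [-4.3  3.8  4.7] M [ 0.552  0.735 -0.001] j [  22.   10.  119.    0.   51. -127.]
turn [ 0.1  0.  -0.7] shift [0.8 0.1 2. ]
[0.542 0.806 0.002] [-5.   3.9  5.1]
[0.54  0.793 0.013] [-3.8  2.2  4.6]
[ 0.547  0.734 -0.004] [-3.8  3.3  5.9]
[ 0.553  0.774 -0.015] [-4.6  3.4  5.1]
[0.581 0.821 0.061] [-5.6  3.2  4.4]
```

>>> jog_arm([
  [[0, 0, 5], [0, 0, 0], 0.4],
  [[0, 0, 10], [0, 0, 0], 0.4],
  [[0, 0, 15], [0, 0, 0], 0.4],
  [[0, 0, 20], [0, 0, 0], 0.4],
  [[0, 0, 25], [0, 0, 0], 0.4],
  [[0, 0, 30], [0, 0, 0], 0.4],
  [[0, 0, 35], [0, 0, 0], 0.4],
  [[0, 0, 40], [0, 0, 0], 0.4],
  [[0, 0, 45], [0, 0, 0], 0.4],
  [[0, 0, 45], [0, 0, 0], 0.4],
  [[0, 0, 45], [0, 0, 0], 0.4],
])

```text
time_s: 18.58
tcp_pos: [0.4777, 0.225, 0.035]
eef_rot: [[-0.969, -0.247, -0.002], [-0.247, 0.969, 0.002], [0.001, 0.003, -1.0]]
force: [-5.8, 7.6, 5.9]
opening: 0.0474
grasp_force: 30.0
```

```bash
cat > samp.py <<'E'
from h import *
import json,sys
n=int(sys.argv[1]) if len(sys.argv)>1 else 5
M=[];A=[]
for i in range(n):
    s=r.state();M.append(s["moment"]);R=s["eef_rot"];A.append(np.degrees(np.arctan2(R[1,1],R[0,1])))
    if i<n-1: r.capture("side")
M=np.array(M)
rec=[float(np.mean(A)),float(M[:,2].mean()),float(M[:,2].std()/n**.5)]
open("log.txt","a").write(json.dumps(rec)+"\n")
print("psi %.2f Mz %.3f +- %.3f"%tuple(rec),"j6",round(s["joints"][5],1),"tcp",(s["tcp_pos"]*1000).round(1),"F",s["force"].round(1),"t",s["time_s"])
E
cat > gap.py <<'E'
# profile along the clamp axis at z=38 in the top view, to place pad and block end
from h import *
c=r.capture("top");I=c["color"];a=np.radians(100.4);u=np.array([np.cos(a),np.sin(a)]);n=np.array([u[1],-u[0]])
t=np.arange(-60,90,2.);v=0
for d in np.arange(498,524,2.):
    P=np.c_[np.outer(t,u)+d*n,np.full(len(t),38.)]/1000;m=proj(c,P).astype(np.float32)
    v=v+cv2.remap(I,m[:,0],m[:,1],cv2.INTER_CUBIC).astype(float)[:,0,:]/13
print(" ".join(f"{int(A)}:{int(b[0])}/{int(b[2])}" for A,b in zip(t,v)))
E
python3 samp.py; python3 gap.py
```

```text
psi 104.31 Mz -0.023 +- 0.012 j6 -82.1 tcp [477.7 225.   35. ] F [-6.9  7.1  5.2] t 18.7833
-60:121/110 -58:120/108 -56:118/115 -54:143/142 -52:138/131 -50:94/102 -48:107/149 -46:152/217 -44:170/235 -42:184/243 -40:187/245 -38:187/245 -36:187/245 -34:187/245 -32:187/245 -30:186/244 -28:184/243 -26:184/243 -24:184/243 -22:185/244 -20:185/244 -18:185/244 -16:184/244 -14:184/244 -12:184/243 -10:184/243 -8:183/243 -6:183/242 -4:182/242 -2:183/242 0:185/244 2:184/244 4:183/243 6:183/243 8:184/243 10:186/244 12:186/244 14:185/244 16:184/243 18:185/244 20:186/245 22:182/244 24:167/231 26:142/179 28:116/119 30:98/90 32:78/87 34:60/86 36:85/97 38:119/115 40:127/121 42:115/110 44:100/95 46:98/93 48:101/95 50:103/98 52:104/100 54:99/104 56:85/91 58:66/65 60:66/59 62:66/59 64:67/60 66:73/66 68:71/64 70:65/59 72:57/52 74:48/43 76:43/38 78:43/38 80:46/40 82:47/42 84:49/44 86:48/39 88:59/45
```

>>> jog_arm([
  [[0, 0, 2], [0.3, 0.5, 0], 0.4],
  [[0, 0, 3.75], [0.5, 0.9, 0], 0.4],
  [[0, 0, 3.75], [0.5, 0.9, 0], 0.4],
  [[0, 0, 3.75], [0.5, 0.9, 0], 0.4],
])

```text
time_s: 19.17
tcp_pos: [0.4777, 0.2251, 0.035]
eef_rot: [[-0.983, -0.184, -0.001], [-0.184, 0.983, 0.001], [0.001, 0.001, -1.0]]
force: [-5.0, 4.2, 5.4]
opening: 0.0473
grasp_force: 30.0
```

```bash
python3 samp.py 6
```

```text
psi 100.63 Mz 0.248 +- 0.004 j6 -78.2 tcp [477.7 225.1  35. ] F [-4.8  5.1  4.7] t 19.4167
```

>>> jog_arm([
  [[0, 0, 4], [0, 0, 0], 0.4],
  [[0, 0, 7.5], [0, 0, 0], 0.4],
  [[0, 0, 7.5], [0, 0, 0], 0.4],
  [[0, 0, 7.5], [0, 0, 0], 0.4],
])

```text
time_s: 19.75
tcp_pos: [0.4777, 0.2254, 0.035]
eef_rot: [[-0.999, -0.053, -0.001], [-0.053, 0.999, 0.002], [0.001, 0.002, -1.0]]
force: [-4.5, 5.1, 5.2]
opening: 0.0473
grasp_force: 30.0
```

```bash
python3 samp.py 6
```

```text
psi 93.03 Mz -0.251 +- 0.014 j6 -70.7 tcp [477.7 225.3  35. ] F [-3.7  5.9  4.6] t 20.0
```

>>> jog_arm([
  [[0, 0, 4], [0, 0, 0], 0.4],
  [[0, 0, 7.5], [0, 0, 0], 0.4],
  [[0, 0, 7.5], [0, 0, 0], 0.4],
  [[0, 0, 7.5], [0, 0, 0], 0.4],
])

```text
time_s: 20.33
tcp_pos: [0.4777, 0.2255, 0.035]
eef_rot: [[-0.997, 0.076, -0.001], [0.076, 0.997, 0.002], [0.001, 0.002, -1.0]]
force: [-5.6, 6.9, 4.8]
opening: 0.0473
grasp_force: 30.0
```

```bash
python3 samp.py 6
```

```text
psi 85.62 Mz 0.272 +- 0.011 j6 -63.2 tcp [477.7 225.5  35. ] F [-4.6  6.1  5. ] t 20.5833
```

>>> jog_arm([
  [[0, 0, 4], [0, 0, 0], 0.4],
  [[0, 0, 7.5], [0, 0, 0], 0.4],
  [[0, 0, 7.5], [0, 0, 0], 0.4],
  [[0, 0, 7.5], [0, 0, 0], 0.4],
])

```text
time_s: 20.92
tcp_pos: [0.4777, 0.2257, 0.035]
eef_rot: [[-0.978, 0.208, -0.001], [0.208, 0.978, 0.003], [0.001, 0.002, -1.0]]
force: [-4.9, 6.6, 3.4]
opening: 0.0474
grasp_force: 30.0
```

```bash
python3 samp.py 6
```

```text
psi 78.02 Mz -0.228 +- 0.012 j6 -55.7 tcp [477.8 225.8  35. ] F [-5.   5.8  4.1] t 21.1667
```

>>> jog_arm([
  [[0, 0, 4], [0, 0, 0], 0.4],
  [[0, 0, 7.5], [0, 0, 0], 0.4],
  [[0, 0, 7.5], [0, 0, 0], 0.4],
  [[0, 0, 7.5], [0, 0, 0], 0.4],
])

```text
time_s: 21.5
tcp_pos: [0.4778, 0.2259, 0.035]
eef_rot: [[-0.943, 0.332, -0.0], [0.332, 0.943, 0.003], [0.001, 0.002, -1.0]]
force: [-5.1, 7.5, 4.1]
opening: 0.0473
grasp_force: 30.0
```

```bash
python3 samp.py 6
```

```text
psi 70.61 Mz 0.249 +- 0.010 j6 -48.2 tcp [477.8 225.9  35. ] F [-5.4  7.5  3.4] t 21.75
```

>>> jog_arm([
  [[0, 0, 4], [0, 0, 0], 0.4],
  [[0, 0, 7.5], [0, 0, 0], 0.4],
  [[0, 0, 7.5], [0, 0, 0], 0.4],
  [[0, 0, 7.5], [0, 0, 0], 0.4],
])

```text
time_s: 22.08
tcp_pos: [0.4779, 0.2262, 0.035]
eef_rot: [[-0.891, 0.454, -0.0], [0.454, 0.891, 0.003], [0.002, 0.003, -1.0]]
force: [-5.7, 8.6, 2.6]
opening: 0.0474
grasp_force: 30.0
```

```bash
python3 samp.py 6
```

```text
psi 63.02 Mz -0.264 +- 0.011 j6 -40.7 tcp [477.9 226.1  35. ] F [-3.7  8.2  2.6] t 22.3333
```

>>> jog_arm([
  [[0, 0, 4], [0, 0, 0], 0.4],
  [[0, 0, 7.5], [0, 0, 0], 0.4],
  [[0, 0, 7.5], [0, 0, 0], 0.4],
  [[0, 0, 7.5], [0, 0, 0], 0.4],
])

```text
time_s: 22.67
tcp_pos: [0.478, 0.2263, 0.035]
eef_rot: [[-0.825, 0.565, 0.0], [0.565, 0.825, 0.003], [0.002, 0.003, -1.0]]
force: [-4.4, 9.3, 2.3]
opening: 0.0478
grasp_force: 30.0
```

```bash
python3 samp.py 6
```

```text
psi 55.61 Mz 0.275 +- 0.014 j6 -33.2 tcp [478.  226.3  35. ] F [-4.4  9.2  2.3] t 22.9167
```

>>> jog_arm([
  [[0, 0, 4], [0, 0, 0], 0.4],
  [[0, 0, 7.5], [0, 0, 0], 0.4],
  [[0, 0, 7.5], [0, 0, 0], 0.4],
  [[0, 0, 7.5], [0, 0, 0], 0.4],
])

```text
time_s: 23.25
tcp_pos: [0.4781, 0.2265, 0.035]
eef_rot: [[-0.743, 0.669, 0.0], [0.669, 0.743, 0.004], [0.003, 0.003, -1.0]]
force: [-4.6, 9.3, 1.5]
opening: 0.0475
grasp_force: 30.0
```

```bash
python3 samp.py 6; python3 gap.py
```

```text
psi 48.01 Mz -0.235 +- 0.007 j6 -25.7 tcp [478.1 226.5  35. ] F [-3.  11.1  2.3] t 23.5
-60:121/110 -58:120/108 -56:122/117 -54:119/122 -52:90/102 -50:107/149 -48:152/217 -46:174/238 -44:185/244 -42:188/245 -40:188/245 -38:188/245 -36:187/245 -34:188/245 -32:187/245 -30:185/244 -28:183/244 -26:183/243 -24:185/244 -22:185/244 -20:185/244 -18:185/244 -16:184/244 -14:184/243 -12:184/243 -10:183/243 -8:182/242 -6:182/242 -4:184/243 -2:185/244 0:185/244 2:183/243 4:183/243 6:185/244 8:186/245 10:187/245 12:185/244 14:184/244 16:185/244 18:186/244 20:182/243 22:161/227 24:146/185 26:203/202 28:234/227 30:215/208 32:176/167 34:182/172 36:182/172 38:168/159 40:158/155 42:145/155 44:123/132 46:95/111 48:73/110 50:59/102 52:48/72 54:48/52 56:57/52 58:59/54 60:61/56 62:69/61 64:84/85 66:117/127 68:143/137 70:138/128 72:117/108 74:101/93 76:94/87 78:94/87 80:95/87 82:95/88 84:95/88 86:86/68 88:73/40
```

>>> jog_arm([
  [[0, 0, 4], [0, 0, 0], 0.4],
  [[0, 0, 7.5], [0, 0, 0], 0.4],
  [[0, 0, 7.5], [0, 0, 0], 0.4],
  [[0, 0, 7.5], [0, 0, 0], 0.4],
])

```text
time_s: 23.88
tcp_pos: [0.4783, 0.2267, 0.035]
eef_rot: [[-0.651, 0.759, 0.001], [0.759, 0.651, 0.004], [0.003, 0.003, -1.0]]
force: [-4.0, 10.5, 1.3]
opening: 0.0472
grasp_force: 30.0
```

```bash
python3 samp.py 7
```

```text
psi 40.60 Mz 0.261 +- 0.016 j6 -18.2 tcp [478.4 226.6  35.1] F [-3.2 10.4  0.6] t 24.1833
```

>>> jog_arm([
  [[0, 0, 4], [0, 0, 0], 0.4],
  [[0, 0, 7.5], [0, 0, 0], 0.4],
  [[0, 0, 7.5], [0, 0, 0], 0.4],
  [[0, 0, 7.5], [0, 0, 0], 0.4],
])

```text
time_s: 24.52
tcp_pos: [0.4785, 0.2268, 0.035]
eef_rot: [[-0.545, 0.839, 0.001], [0.839, 0.545, 0.005], [0.003, 0.003, -1.0]]
force: [-2.8, 9.6, 0.8]
opening: 0.0474
grasp_force: 30.0
```

```bash
python3 samp.py 7
```

```text
psi 33.00 Mz -0.258 +- 0.010 j6 -10.7 tcp [478.5 226.8  35.1] F [-2.5 10.4  0.9] t 24.8167
```

>>> jog_arm([
  [[0, 0, 4], [0, 0, 0], 0.4],
  [[0, 0, 7.5], [0, 0, 0], 0.4],
  [[0, 0, 7.5], [0, 0, 0], 0.4],
  [[0, 0, 7.5], [0, 0, 0], 0.4],
])

```text
time_s: 25.15
tcp_pos: [0.4787, 0.2269, 0.035]
eef_rot: [[-0.432, 0.902, 0.001], [0.902, 0.432, 0.004], [0.003, 0.003, -1.0]]
force: [-3.0, 11.0, 0.6]
opening: 0.0475
grasp_force: 30.0
```

```bash
python3 samp.py 7; python3 gap.py | cut -c1-110
```

```text
psi 25.60 Mz 0.284 +- 0.013 j6 -3.2 tcp [478.7 226.9  35.1] F [-2.3 10.6 -0.1] t 25.45
-60:121/110 -58:122/109 -56:103/99 -54:110/145 -52:151/217 -50:169/234 -48:182/243 -46:188/245 -44:188/246 -42
```

>>> jog_arm([
  [[0, 0, 4], [0, 0, 0], 0.4],
  [[0, 0, 7.5], [0, 0, 0], 0.4],
  [[0, 0, 7.5], [0, 0, 0], 0.4],
  [[0, 0, 7.5], [0, 0, 0], 0.4],
])

```text
time_s: 25.83
tcp_pos: [0.4789, 0.227, 0.0351]
eef_rot: [[-0.309, 0.951, 0.002], [0.951, 0.309, 0.005], [0.004, 0.003, -1.0]]
force: [-2.3, 11.3, -0.4]
opening: 0.0467
grasp_force: 30.0
```

```bash
python3 samp.py 9
```

```text
psi 18.01 Mz -0.210 +- 0.009 j6 4.3 tcp [478.9 227.   35.1] F [-1.7 11.7  0.2] t 26.2333
```

>>> jog_arm([
  [[0, 0, 4], [0, 0, 0], 0.4],
  [[0, 0, 7.5], [0, 0, 0], 0.4],
  [[0, 0, 7.5], [0, 0, 0], 0.4],
  [[0, 0, 7.5], [0, 0, 0], 0.4],
])

```text
time_s: 26.57
tcp_pos: [0.4791, 0.227, 0.0351]
eef_rot: [[-0.184, 0.983, 0.002], [0.983, 0.184, 0.005], [0.004, 0.003, -1.0]]
force: [-0.7, 12.0, -1.3]
opening: 0.0473
grasp_force: 30.0
```

```bash
python3 samp.py 9; python3 gap.py | cut -c1-110
```

```text
psi 10.60 Mz 0.306 +- 0.011 j6 11.8 tcp [479.1 227.   35. ] F [-1.7 11.3 -0.9] t 26.9667
-60:121/110 -58:122/109 -56:103/100 -54:110/146 -52:152/217 -50:169/234 -48:183/243 -46:188/246 -44:189/246 -4
```

>>> jog_arm([
  [[0, 0, 4], [0, 0, 0], 0.4],
  [[0, 0, 7.5], [0, 0, 0], 0.4],
  [[0, 0, 7.5], [0, 0, 0], 0.4],
  [[0, 0, 7.5], [0, 0, 0], 0.4],
])

```text
time_s: 27.35
tcp_pos: [0.4793, 0.2271, 0.0351]
eef_rot: [[-0.053, 0.999, 0.002], [0.999, 0.053, 0.005], [0.005, 0.003, -1.0]]
force: [0.2, 11.4, -1.8]
opening: 0.0474
grasp_force: 30.0
```

```bash
python3 samp.py 12
```

```text
psi 3.02 Mz -0.175 +- 0.008 j6 19.3 tcp [479.3 227.   35.1] F [-0.7 11.1 -1.4] t 27.9
```

>>> jog_arm([
  [[0, 0, 4], [0, 0, 0], 0.4],
  [[0, 0, 7.5], [0, 0, 0], 0.4],
  [[0, 0, 7.5], [0, 0, 0], 0.4],
  [[0, 0, 7.5], [0, 0, 0], 0.4],
])

```text
time_s: 28.23
tcp_pos: [0.4796, 0.227, 0.0351]
eef_rot: [[0.077, 0.997, 0.003], [0.997, -0.077, 0.005], [0.005, 0.003, -1.0]]
force: [-0.3, 10.8, -1.9]
opening: 0.0471
grasp_force: 30.0
```

```bash
python3 samp.py 12
```

```text
psi -4.39 Mz 0.319 +- 0.006 j6 26.8 tcp [479.5 227.   35.1] F [-0.7 10.8 -2.1] t 28.7833
```

>>> jog_arm([
  [[0, 0, 4], [0, 0, 0], 0.4],
  [[0, 0, 7.5], [0, 0, 0], 0.4],
  [[0, 0, 7.5], [0, 0, 0], 0.4],
  [[0, 0, 7.5], [0, 0, 0], 0.4],
])

```text
time_s: 29.12
tcp_pos: [0.4797, 0.227, 0.0351]
eef_rot: [[0.208, 0.978, 0.003], [0.978, -0.208, 0.005], [0.006, 0.002, -1.0]]
force: [0.9, 11.0, -2.6]
opening: 0.0475
grasp_force: 30.0
```

```bash
python3 samp.py 12; python3 - <<'E'
import json,numpy as np
from scipy.optimize import curve_fit
L=np.array([json.loads(l) for l in open("log.txt")])[1:]
x=3.25+.5*np.arange(len(L));y=L[:,1];s=np.hypot(L[:,2],.006)
f=lambda x,A,b,x0:A*np.where(np.arange(len(x))%2==0,1,-1)+b+.038*np.maximum(0,x-x0)
p,C=curve_fit(f,x,y,[.25,.01,8],sigma=s,absolute_sigma=True);print(p,C.diagonal()**.5)
print("F at 11:",3.1*(11-p[2]))
E
```

```text
psi -11.98 Mz -0.141 +- 0.008 j6 34.3 tcp [479.7 227.   35.1] F [ 1.5 10.7 -2.5] t 29.6667
[2.48709408e-01 4.75313085e-03 8.03050668e+00] [0.00279855 0.00361721 0.15016028]
F at 11: 9.205429307226709
```

The fit puts first bearing at 8.03 ± 0.15 clicks, so click 9 is the first click that bears. Three more is click 12, about 12.3 N. I'm at 10.75 now, so the remaining turn is 18.75°.

>>> jog_arm([
  [[0, 0, 4], [0, 0, 0], 0.4],
  [[0, 0, 8], [0, 0, 0], 0.4],
  [[0, 0, 12], [0, 0, 0], 0.4],
  [[0, 0, 16], [0, 0, 0], 0.4],
  [[0, 0, 18.75], [0, 0, 0], 0.4],
  [[0, 0, 18.75], [0, 0, 0], 0.4],
  [[0, 0, 18.75], [0, 0, 0], 0.4],
])

```text
time_s: 30.25
tcp_pos: [0.4803, 0.2268, 0.0351]
eef_rot: [[0.51, 0.86, 0.004], [0.86, -0.51, 0.005], [0.006, 0.001, -1.0]]
force: [2.3, 10.3, -4.4]
opening: 0.0476
grasp_force: 30.0
```

```bash
python3 samp.py 8
```

```text
psi -30.67 Mz 0.116 +- 0.009 j6 53.0 tcp [480.2 226.9  35.1] F [ 3.   9.4 -4.1] t 30.6
```

>>> jog_arm([
  [[0, 0, 0], [0, 0, 0], 0.8],
  [[0, 0, 0], [0, 0, 0], 0.8],
  [[0, 0, 0], [0, 0, 0], 0.8],
  [[0, 0, 0], [0, 0, 0], 0.8],
  [[0, 0, 0], [0, 0, 0], 0.8],
  [[0, 0, 0], [0, 0, 0], 0.8],
  [[0, 0, 0], [0, 0, 0], 0.8],
  [[0, 0, 0], [0, 0, 0], 0.8],
  [[0, 0, 0], [0, 0, 0], 0.8],
])

```text
time_s: 31.35
tcp_pos: [0.4783, 0.224, 0.0345]
eef_rot: [[0.51, 0.86, -0.0], [0.86, -0.51, -0.0], [-0.0, 0.0, -1.0]]
force: [0.0, -0.1, -0.4]
opening: 0.0704
grasp_force: 0.0
```

>>> jog_arm([
  [[0, 0, 0], [0, 0, -10], 0.8],
  [[0, 0, 0], [0, 0, -25], 0.8],
  [[0, 0, 0], [0, 0, -50], 0.8],
  [[0, 0, 0], [0, 0, -80], 0.8],
  [[0, 0, 0], [0, 0, -110], 0.8],
  [[0, 0, 0], [0, 0, -130], 0.8],
  [[0, 0, 0], [0, 0, -130], 0.8],
  [[0, 0, 0], [0, 0, -130], 0.8],
])

```text
time_s: 32.02
tcp_pos: [0.4795, 0.2246, 0.1666]
eef_rot: [[0.51, 0.86, 0.004], [0.86, -0.51, 0.002], [0.003, 0.003, -1.0]]
force: [-0.8, -0.1, -1.0]
opening: 0.0707
grasp_force: 0.0
```

```bash
python3 - <<'E'
from h import *
to(0,0,0,0)
s=r.capture("side")["color"];c=r.capture("top")["color"]
cv2.imwrite("pics/v7.png",np.vstack([cv2.resize(s[140:230,220:340],(800,600),interpolation=cv2.INTER_CUBIC)[:600]]))
E
python3 gap.py
```

```text
t 32.0167 tcp [479.5 224.6 166.6] open 70.7 grip 0.0 F [-0.8 -0.1 -1. ] M [-0.16   0.087 -0.009] j [ 22.   1. 113.  -0.  66.  53.]
turn [  0.2  -0.1 -30.6] shift [-438.2 -298.5  164.4]
-60:122/111 -58:122/110 -56:104/101 -54:111/147 -52:154/220 -50:174/239 -48:185/244 -46:189/246 -44:189/246 -42:188/245 -40:189/245 -38:188/246 -36:187/245 -34:186/244 -32:184/244 -30:185/244 -28:186/244 -26:186/244 -24:186/244 -22:185/244 -20:185/244 -18:185/244 -16:185/244 -14:184/243 -12:183/243 -10:183/243 -8:184/243 -6:186/244 -4:185/244 -2:184/244 0:184/243 2:186/244 4:187/245 6:187/245 8:186/244 10:185/244 12:186/245 14:187/245 16:184/245 18:161/225 20:145/180 22:207/206 24:237/229 26:219/212 28:162/167 30:129/161 32:109/173 34:90/164 36:69/112 38:62/71 40:62/56 42:60/55 44:60/55 46:60/54 48:59/56 50:94/94 52:149/141 54:173/160 56:184/170 58:182/169 60:181/167 62:181/168 64:182/168 66:182/169 68:183/169 70:182/168 72:181/168 74:182/169 76:183/170 78:184/170 80:185/171 82:187/173 84:162/150 86:109/92 88:75/42
```

View pics/v7.png

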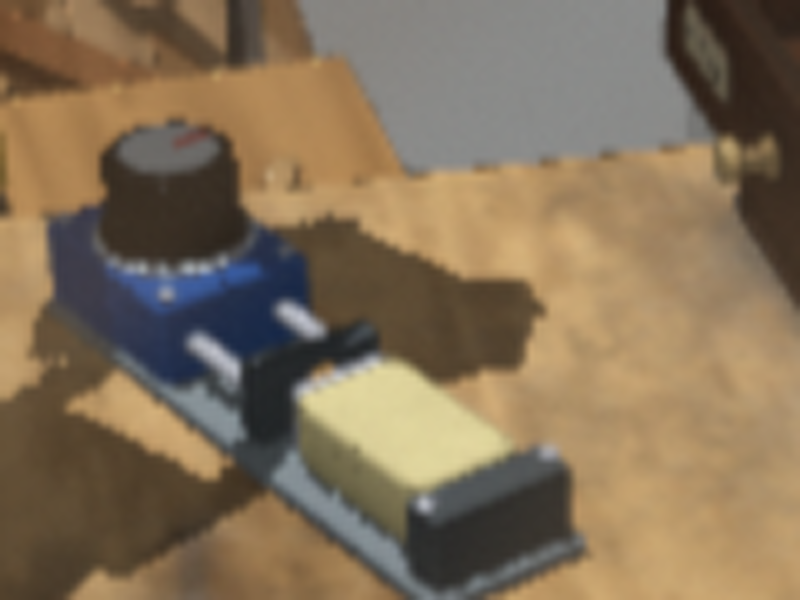

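The block lies square between the pad and the fixed jaw, and the hand is clear. The pad-to-carriage distance shrank by about 12 mm, which at 1 N/mm agrees with the roughly 12 N from the torque fit. I hand the job in.

```bash
python3 -c "
from station import r
print(r.hand_in())"
```

```text
the job is handed in; nothing more can be done
None
```

I handed the job in at about 32 s: the pumice block is clamped flat against the fixed jaw at an estimated 12 N (12 clicks from where the dial stood, three past the first bearing click), the hand is clear, and no verdict was returned.

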